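# Seat the taper bush in the pulley

## Task

Fit the gold-coloured taper bush, small end down, into the tapered hole of the blue pulley so that it sits fully home, upright and centred, and let go of it. Lower it in rather than dropping it, and leave the dark bush and the red tin where they stand.

Things in the scene. Friction and masses are not known exactly. Their poses are not given: they have to be found in the camera images.
- gold_bush_center (a point): Gold flanged taper bush, round about z, 92 mm tall, 0.4 kg, standing on its small end. From below: cone 40 mm high, 32 mm across at the foot, 64 at its top; flange 76 across, 8 thick; round hub 38 across, 44 high, the part to grip. Point: on the axis, half-way up, 46 mm above the foot; flange top 2 mm above it, hub top 46 mm above it. z up. The bushes and the tin may swap places.
- pulley_mouth (a point): Blue pulley, 140 mm across, 44 thick, fixed flat on a 150 mm square plywood board 15 thick. Steel ring round its hole, a cone matching the gold bush, 61 mm wide at the top face, narrowing downwards. Point: centre of the hole at the top face, 59 mm above the bench; z up. Fully home, the gold bush's centre point is 10 mm above this point, with a 4 mm gap under the flange.
- dark_bush_center (a point): Bystander: dark steel taper bush of the same form but too big for the pulley, cone 68 mm across at the foot and 80 mm at the top, flange 88 mm across, hub 38 mm across, 92 mm tall, loose. This point is on its axis, half-way up (46 mm above the bench).
- tin_center (a point): Bystander: red round tin with a white band and a red and steel lid, 64 mm across, 76 mm tall, loose. This point is its centre, 38 mm above the bench.
There are look-alikes about, which are no part of the job. What is shaped like the part that bears pulley_mouth but green or orange is not meant.

How it is judged (in metres and radians):
At the end, for the whole second after the job is handed in: The gold bush sits in the pulley's hole, small end down: its axis within 10 mm of the hole's centre, no more than 6 mm short of fully home, upright within 10 degrees, at rest and released (horizontal distance between gold_bush_center and pulley_mouth below 0.01 m and z of gold_bush_center in the frame of pulley_mouth below 0.016 m and angle between gold_bush_center's own z axis and vertical below 0.175 rad and linear speed of gold_bush below 0.02 m/s); the robot touches nothing.
It fails at once if the dark bush was moved more than 30 mm (distance of dark_bush_center from where it was at the start of the episode above 0.03 m).
It fails at once if the red tin was moved more than 30 mm (distance of tin_center from where it was at the start of the episode above 0.03 m).
It fails at once if the gold bush was dropped into the pulley from a height of more than about 25 mm (contact force between the fingers and gold_bush below 0.1 N and horizontal distance between gold_bush_center and pulley_mouth below 0.05 m and linear speed of gold_bush above 0.7 m/s).
It also fails if it takes over 40 s, if anything falls off the work surface, if the arm or the gripper's body presses on something with over 40 N, if the wrist force passes 120 N, or if a joint passes its speed limit or range.

## Robot

A 7-joint arm with a two-finger parallel gripper is mounted at the origin on the work surface. World frame = base frame: x ahead of the robot, y to its left, z up, the work surface at z = 0. Lengths are in mm, angles in rad, forces in N, time in s.
With the tool pointing down it reaches from about 425 to 1025 mm from the base axis. Payload 3.6 kg.
Tool frame: the origin (TCP) lies between the finger pads; the fingertips stand 25 mm ahead of it and the grasp point (between the pads) lies 6 mm ahead of it (r.finger_overhang is the z of the fingertips in the tool frame, in mm); z points along the fingers, y is the direction in which the jaws open and shut (so a half turn about z gives the same grasp; the last joint's range is limited). The gripper opens to 85 mm and grips with 20 to 120 N. Pads are 22 mm wide; open, the fingers measure 114 mm over their backs; the gripper's body (76 mm by 85 mm) begins 54 mm behind the grasp point. The pads swing forward as they close: fully open they stand 13 mm farther back than shut.
Start: joints at [1.153, 0.591, 0.048, 1.609, -0.033, 0.943, -0.034], TCP at [230.676, -687.327, 256.302] pointing down, gripper open.
Joint ranges: [-2.69, 2.69], [-0.47, 2.24], [-1.27, 1.36], [0.19, 2.51], [-1.53, 4.68], [0.08, 2.07], [-3.09, 3.09]. Speed limits (rad/s): [2.57, 2.57, 3.14, 3.14, 3.14, 3.14, 3.14].

## Interface

Orientations are given as a unit quaternion [w, x, y, z].
In Python, from plant import r, sense, eyes, job, models gives the robot as it stands. The module is installed in compiled form; this text tells all that it offers. Calls block until the motion is done:
- r.move_to(position, orientation): joint-space move of the TCP to a pose.
- r.move_l(position, speed=150, attitude=None, threshold=None): straight line of the TCP; attitude=None keeps the orientation; speed is the mean speed in mm/s. With threshold (N) it stops when the force on the tool has changed by that much, and returns True; else False.
- r.move_joints(angles): joint-space move.
- r.release() and r.grab(newtons=None): open the fingers fully, or close them until they stop; newtons is the grip in N (None keeps the last).
- r.sleep(seconds).
- r.inverse_kinematics(position, orientation): joint angles nearest the present ones, or None.
- sense(): the state.
- eyes.camera(name): name is "scene" or "top" or "wrist"; returns a dict with "pixels" (384x512x3 uint8, red, green, blue), "K" (3x3 intrinsics, pixels), "rvec" (rotation vector, rad) and "tvec" (3), from world to camera coordinates, as OpenCV has them. Camera axes: x right, y down, z forward; pixel columns grow to the right and rows downward; lengths in mm; the calibration is good to about 2 mm. A picture is of the moment at which its call begins. There is no depth.
A pose or a line that the arm cannot do raises r.Unreachable and nothing moves.
- job.close_job(): hands the job in, once; it reports no verdict.
Trained networks look in a picture, given as the dict that the camera call returned (one of the last four; its "shot" number tells which), for a name from the list of things; names that differ only in an ending like _2 or _b are one class to them, and where a whole thing is asked for, a point or a joint stands for the part that bears it (a point fixed in the world has none). Each returns a list of dicts, best first, with "p" (0 to 1); they miss things now and then, are a little off and sometimes report something else, mostly with a low value. They report only what shows in the picture. A call takes as long as a camera call. They do not tell look-alikes from the thing itself.
- models.spot_in(picture, query): "box" ([left, top, right, bottom] in pixels, round what is visible of it).
- models.mark_of(picture, query): "at" ([column, row] in pixels: a listed point, or the origin of a listed thing).
The state is a dict: "t": time; "joints": joint angles; "joint_velocities": joint speeds; "effort": joint torques, N m; "ee_pos": TCP position; "ee_rot": TCP orientation; "ft_force": force on the tool from outside, world axes, zero at the start; "ft_torque": the same for the moment, N m; "grip_width": finger opening in mm.
Only numpy, scipy, OpenCV 4.12 (cv2) and the standard library are available. Lean on these libraries where they do the work, as an engineer would, in place of code of your own. Each camera call takes 0.05 s, during which the arm holds its last target.

## Working session

There is one attempt and no reset: what is moved stays moved. The work goes in short steps, each a Python script; the robot and the scene stay as the last script left them, time stands still between calls to the robot, and variables do not carry over. Pictures are saved under pics/ and viewed, and the job is handed in when it is done.

```bash
mkdir -p pics; cat > h.py <<'E'
import numpy as np, cv2
from plant import r, sense, eyes, job, models
def ray(p,uv):
    R=cv2.Rodrigues(np.array(p["rvec"],float))[0];t=np.array(p["tvec"],float).ravel()
    d=cv2.undistortPoints(np.array([[uv]],float),np.array(p["K"],float),None)[0,0]
    return -R.T@t, R.T@np.array([d[0],d[1],1])
def atz(p,uv,z):
    c,d=ray(p,uv); return c+d*(z-c[2])/d[2]
def proj(p,X):
    return cv2.projectPoints(np.array(X,float).reshape(-1,3),np.array(p["rvec"],float),np.array(p["tvec"],float),np.array(p["K"],float),None)[0].reshape(-1,2)
def save(p,n): cv2.imwrite(f"pics/{n}.png",cv2.cvtColor(p["pixels"],cv2.COLOR_RGB2BGR))
def tri(a,ua,b,ub):
    c1,d1=ray(a,ua);c2,d2=ray(b,ub);s=np.linalg.lstsq(np.c_[d1,-d2],c2-c1,rcond=None)[0]
    p1=c1+d1*s[0];p2=c2+d2*s[1];return (p1+p2)/2,np.linalg.norm(p1-p2)
E
python3 - <<'E'
from h import *
np.set_printoptions(precision=1,suppress=True)
Z=dict(gold_bush_center=46,pulley_mouth=59,dark_bush_center=46,tin_center=38)
for n in("scene","top"):
    p=eyes.camera(n);save(p,n+"0")
    for q,z in Z.items():
        for d in models.mark_of(p,q)[:4]: print(n,q,round(d["p"],2),np.array(d["at"]),atz(p,d["at"],z))
s=sense();print(s["t"],s["ee_rot"],s["ft_force"],s["grip_width"])
E
```

```text
scene gold_bush_center 0.85 [154.5 157.6] [ 504.2 -266.4   46. ]
scene pulley_mouth 0.96 [196.6 111.8] [ 306.7 -298.3   59. ]
scene pulley_mouth 0.8 [315.1 239.9] [506.3 190.5  59. ]
scene pulley_mouth 0.68 [404.1 195.3] [276.3 286.2  59. ]
scene dark_bush_center 0.71 [163.7 223.5] [649.  -97.2  46. ]
scene tin_center 0.86 [238.9 193.9] [475.6 -26.7  38. ]
top gold_bush_center 0.83 [345.6 177.4] [ 507.5 -258.2   46. ]
top pulley_mouth 0.74 [367.2 257. ] [ 311.4 -300.7   59. ]
top pulley_mouth 0.64 [164.5 174.2] [509.1 188.5  59. ]
top pulley_mouth 0.61 [120.5 275.6] [267.2 282.3  59. ]
top dark_bush_center 0.97 [281. 126.] [638.4 -97.8  46. ]
top tin_center 0.59 [254.9 197.5] [456.5 -32.2  38. ]
0.5 [-0.   1.   0.2 -0. ] [ 0.5 -0.9  0.1] 85.22885914795256
```

View pics/scene0.png

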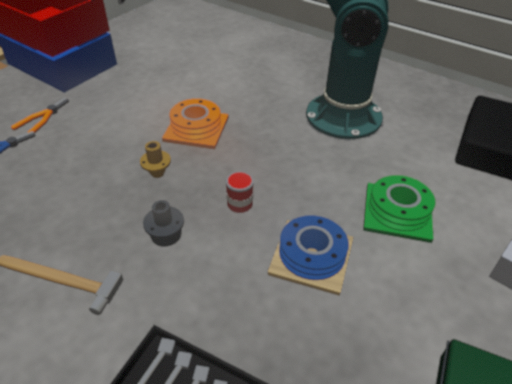

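View pics/top0.png

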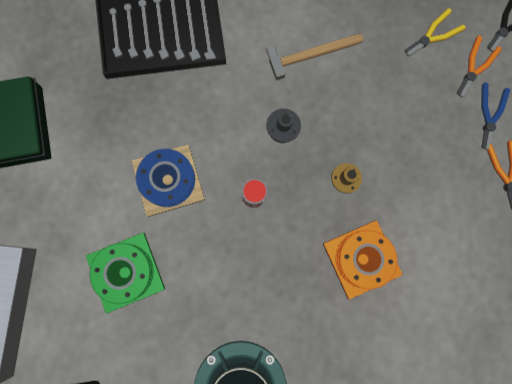

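The blue pulley is at top pixel (164,174), about (508,190). The gold bush is at top (346,178), about (506,-262). The orange and green pulleys are look-alikes. Next I'll take wrist views above both.

```bash
python3 - <<'E'
from h import *
np.set_printoptions(precision=1,suppress=True)
Q=[0,1,0,0]
def look(n,x,y,z,q,zz):
    try: r.move_to([x,y,z],Q)
    except r.Unreachable: print("unreach",n); return
    p=eyes.camera("wrist");save(p,n)
    c,_=ray(p,[256,192]); print(n,sense()["t"],"cam",c,sense()["joints"])
    for d in models.mark_of(p,q)[:2]: print(round(d["p"],2),d["at"],atz(p,d["at"],zz))
look("w_p",507,190,320,"pulley_mouth",59)
look("w_g",506,-262,320,"gold_bush_center",46)
E
```

```text
w_p 3.775 cam [574.2 188.8 438.4] [-0.1  0.3 -0.5  1.9  0.2  0.9 -2.2]
0.65 [194.4, 323.0] [273.8 282.5  59. ]
0.63 [256.1, 167.6] [505.7 191.   59. ]
w_g 5.5333 cam [ 573.5 -260.5  438.7] [ 0.7  0.3 -0.4  1.9  0.1  0.9 -1.3]
0.63 [259.8, 163.3] [ 508.6 -262.9   46. ]
```

View pics/w_p.png

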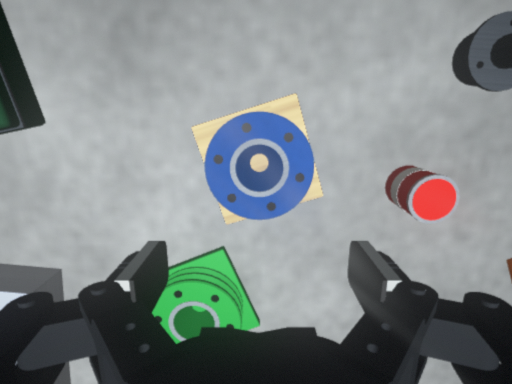

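View pics/w_g.png

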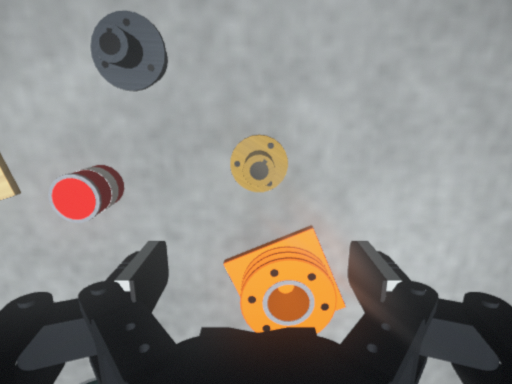

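The pulley ring is at about (259,168) with blue round it, and the gold flange is at about (259,163) with clear space for the jaws. I'll refine both with ellipse fits and then grasp.

```bash
python3 - <<'E'
from h import *
np.set_printoptions(precision=1,suppress=True)
p=eyes.camera("wrist")
def fit(img,m,c):
    n,l,s,ce=cv2.connectedComponentsWithStats(m.astype(np.uint8))
    i=1+np.argmin(np.linalg.norm(ce[1:]-c,axis=1)+1e3*(s[1:,4]<200))
    cn=max(cv2.findContours((l==i).astype(np.uint8),cv2.RETR_EXTERNAL,cv2.CHAIN_APPROX_NONE)[0],key=len)
    return cv2.fitEllipse(cv2.convexHull(cn))
hsv=cv2.cvtColor(p["pixels"],cv2.COLOR_RGB2HSV)
g=(hsv[...,0]>15)&(hsv[...,0]<30)&(hsv[...,1]>90)
e=fit(p,g,(259,163));print(e,atz(p,e[0],48))
im=cv2.cvtColor(cv2.imread("pics/w_p.png"),cv2.COLOR_BGR2HSV)
b=(im[...,0]>100)&(im[...,0]<125)&(im[...,1]>120)
e2=fit(im,b,(260,165));
# camera for w_p: same relative to TCP; translate by ee shift
X=atz(p,e2[0],59)
print(e2,X+[1,452,0])
print(sense()["ee_pos"],p["rvec"],p["tvec"])
for d in models.mark_of(p,"gold_bush_center"): print(d["p"],atz(p,d["at"],46))
E
```

```text
((258.59417724609375, 163.0491180419922), (56.50690841674805, 56.921871185302734), 57.931739807128906) [ 509.2 -261.3   48. ]
((258.9940185546875, 165.2270050048828), (106.39031219482422, 107.83721160888672), 76.40332794189453) [509.2 190.2  59. ]
[ 506.7 -260.5  320.1] [-2.1  2.1  0.3] [-262.3  437.   573.9]
0.88 [ 508.4 -260.7   46. ]
```

```bash
python3 - <<'E'
from h import *
np.set_printoptions(precision=1,suppress=True)
Q=[0,1,0,0]
print(sense()["ee_pos"],sense()["ee_rot"])
r.move_l([509,-261,150],speed=200,attitude=Q); print(sense()["ee_pos"])
o=np.array([509,-261,150])-sense()["ee_pos"]
hit=r.move_l([509+o[0],-261+o[1],84],speed=80,threshold=15)
print(hit,sense()["ee_pos"],sense()["ft_force"])
if not hit:
    r.grab(60); print(sense()["grip_width"],sense()["ft_force"],sense()["ee_pos"])
    p=eyes.camera("wrist");save(p,"grab")
    r.move_l([509,-261,230],speed=150); print(sense()["grip_width"],sense()["ee_pos"],sense()["ft_force"],sense()["t"])
p=eyes.camera("wrist");save(p,"lift")
E
```

```text
[ 506.6 -260.7  320.1] [-0.  1.  0.  0.]
[ 509.9 -261.2  150.9]
False [ 508.5 -260.8   84.3] [-0.3  0.2 -0.1]
36.6231355214447 [-1.3 -0.7  5.6] [ 508.4 -261.    84.6]
36.47167523830938 [ 508.  -260.7  228.8] [ 0.2 -0.1 -4.3] 9.3417
```

View pics/lift.png

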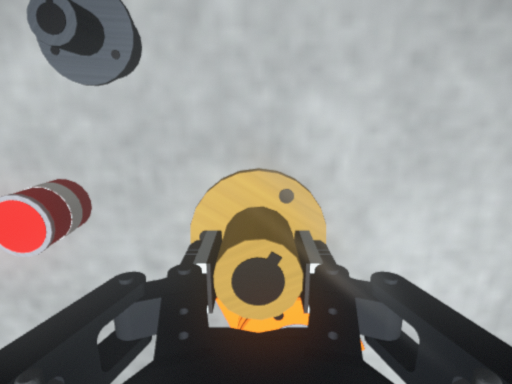

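The bush is held by the hub, upright: hub top at (258,282), flange at (258,220). Next I'll measure the bush in the hand and take a fresh look at the pulley.

```bash
python3 - <<'E'
from h import *
np.set_printoptions(precision=1,suppress=True)
Q=[0,1,0,0]
r.move_l([450,190,230],speed=250,attitude=Q); r.sleep(.2)
p=eyes.camera("wrist");save(p,"p2");s=sense();print(s["ee_pos"],s["t"],s["grip_width"],p["rvec"],p["tvec"])
np.savez("p2.npz",pixels=p["pixels"],K=p["K"],rvec=p["rvec"],tvec=p["tvec"],ee=s["ee_pos"])
for d in models.mark_of(p,"pulley_mouth"): print(d["p"],d["at"],atz(p,d["at"],59))
t=eyes.camera("top");save(t,"t2")
for d in models.mark_of(p,"gold_bush_center"): print(d["p"],d["at"],atz(p,d["at"],s["ee_pos"][2]-38.5))
E
```

```text
[450.2 189.3 230. ] 11.6083 36.5280347381346 [-2.1  2.1  0.3] [189.1 406.8 472.2]
0.7 [257.6, 234.6] [394.7 189.1  59. ]
0.6 [258.3, 126.0] [504.1 188.3  59. ]
0.95 [259.9, 232.4] [452.  187.6 191.5]
```

View pics/p2.png

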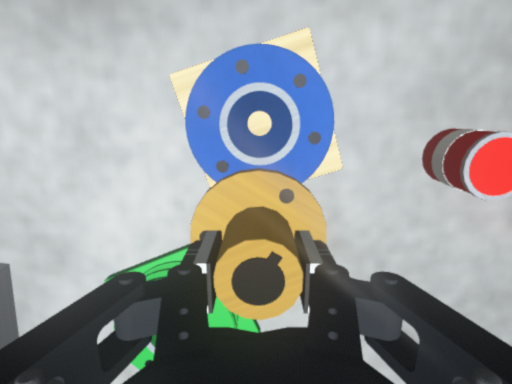

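The ring centre is near (259,124), with the flange at about (258,230) in front of it. I'll fit both in this same image, so calibration errors mostly cancel.

```bash
python3 - <<'E'
from h import *
from scipy.optimize import least_squares
np.set_printoptions(precision=1,suppress=True)
p=dict(np.load("p2.npz"));ee=p["ee"]
hsv=cv2.cvtColor(p["pixels"],cv2.COLOR_RGB2HSV);H,S,V=[hsv[...,i].astype(int) for i in range(3)]
def circ(pts,z,r0=None):
    X=np.array([atz(p,u,z)[:2] for u in pts])
    f=lambda q:np.hypot(*(X-q[:2]).T)-q[2]
    q=least_squares(f,[*X.mean(0),30],loss="soft_l1").x
    return q,np.std(f(q))
# ring: rays outward from centre
def radial(c,mask,angs,last=True,rng=(5,110)):
    out=[]
    for a in np.radians(angs):
        k=[s for s in np.arange(*rng,.5) if mask[int(round(c[1]+s*np.sin(a))),int(round(c[0]+s*np.cos(a)))]]
        if k: s=k[-1] if last else k[0]; out.append((c[0]+s*np.cos(a),c[1]+s*np.sin(a)))
    return out
ring=(S<70)&(V>130)
A=np.arange(0,360,5)
print("ring outer",circ(radial((259,124),ring,A,True,(25,48)),59)); print("ring inner",circ(radial((259,124),ring,A,False,(25,48)),59))
blue=(H>100)&(H<125)&(S>120)
print("blue",circ(radial((259,124),blue,np.arange(170,370,4),True,(40,85)),59))
gold=(H>12)&(H<32)&(S>80)
zf=ee[2]-84.5+48; zt=zf+44
print("flange",circ(radial((258,240),gold,np.r_[205:336:4],True,(40,90)),zf))
print("hubtop",circ(radial((258,282),gold,np.r_[20:161:4],True,(15,55)),zt))
print("bore",circ(radial((258,282),(V<80),np.r_[20:250:5],True,(10,33)),zt), ee)
E
```

```text
ring outer (array([505. , 187.4,  37.2]), np.float64(0.8574912109720237))
ring inner (array([505.3, 187.4,  30.7]), np.float64(0.38644235029111784))
blue (array([505.3, 187.2,  68.7]), np.float64(0.31888131693139155))
flange (array([450.4, 188.8,  37.2]), np.float64(0.19529439405846152))
hubtop (array([449.3, 188.7,  18.2]), np.float64(0.2185492158986245))
bore (array([449.2, 188.7,  10.6]), np.float64(0.16996856791442133)) [450.2 189.3 230. ]
```

```bash
python3 - <<'E'
from h import *
np.set_printoptions(precision=1,suppress=True)
T=np.array([506.3,188.0])
r.move_l([*T,180],speed=150); r.sleep(.2); o=T-sense()["ee_pos"][:2]; print(o)
r.move_l([*(T+o),135],speed=100); print(sense()["ee_pos"],sense()["ft_force"])
hit=r.move_l([*(T+o),106],speed=25,threshold=8); s=sense(); print(hit,s["ee_pos"],s["ft_force"],s["ft_torque"],s["t"])
p=eyes.camera("wrist");save(p,"low")
p=eyes.camera("scene");save(p,"lows")
E
```

```text
[ 0.5 -0.3]
[506.9 187.9 135.1] [-0.1  0.5 -4. ]
True [505.6 187.8 107.7] [-0.1  0.   4.1] [ 0.  0. -0.] 14.2083
```

View pics/low.png

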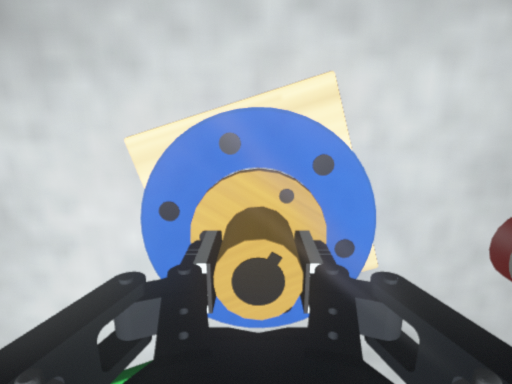

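Contact came at TCP z 107.7, and fully home is expected at 107.5. The force is purely vertical and the flange is concentric with the pulley. I'll release and retreat straight up.

```bash
python3 - <<'E'
from h import *
np.set_printoptions(precision=1,suppress=True)
r.release(); r.sleep(.2); s=sense();print(s["grip_width"],s["ft_force"])
e=s["ee_pos"]; r.move_l([e[0],e[1],240],speed=120); r.move_l([450,e[1],240],speed=150); r.sleep(.2)
p=eyes.camera("wrist");save(p,"fin");s=sense()
hsv=cv2.cvtColor(p["pixels"],cv2.COLOR_RGB2HSV)
for nm,lo,hi,z in(("gold",15,32,71),("blue",100,125,59)):
    m=((hsv[...,0]>lo)&(hsv[...,0]<hi)&(hsv[...,1]>100)).astype(np.uint8); m[235:]=0
    c=max(cv2.findContours(m,cv2.RETR_EXTERNAL,cv2.CHAIN_APPROX_NONE)[0],key=len) 
    el=cv2.fitEllipse(cv2.convexHull(c)); print(nm,el,atz(p,el[0],z))
K=p["K"];print(K[0][0],s["t"],s["ft_force"])
for n in("scene","top"):
    q=eyes.camera(n);save(q,n+"9")
    for k,z in dict(gold_bush_center=69,dark_bush_center=46,tin_center=38,pulley_mouth=59).items():
        for d in models.mark_of(q,k)[:1]: print(n,k,round(d["p"],2),atz(q,d["at"],z))
E
```

```text
85.15587292224309 [-0.   0.2  0.3]
gold ((256.962646484375, 123.64995574951172), (79.7431640625, 81.55085754394531), 2.813196897506714) [506.7 187.3  71. ]
blue ((256.93450927734375, 119.82120513916016), (143.0301513671875, 146.8104705810547), 179.7194061279297) [509.8 187.4  59. ]
301.86483452691226 17.0667 [-0.1 -0.1  0.1]
scene gold_bush_center 0.89 [509.8 185.9  69. ]
scene dark_bush_center 0.59 [ 649.4 -107.4   46. ]
scene tin_center 0.73 [473.4 -31.   38. ]
scene pulley_mouth 0.77 [513.2 193.8  59. ]
top gold_bush_center 0.78 [496.6 188.3  69. ]
top dark_bush_center 0.76 [638.4 -96.3  46. ]
top tin_center 0.59 [464.  -38.9  38. ]
top pulley_mouth 0.89 [269.7 280.8  59. ]
```

View pics/fin.png

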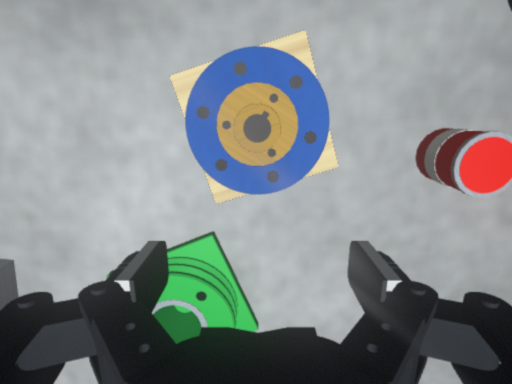

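View pics/scene9.png

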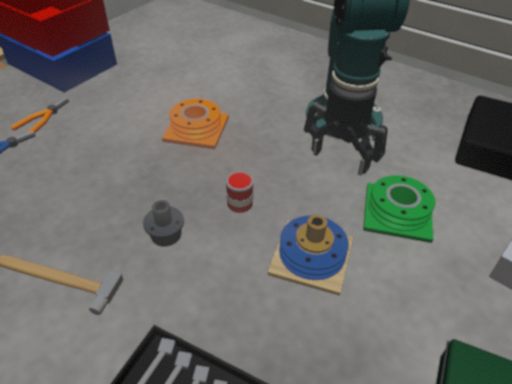

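The bush sits concentric and upright in the blue pulley: flange at (257,124), blue rim at (257,120). The tin and dark bush have not moved and the gripper is clear, so I'm handing in.

```bash
python3 - <<'E'
from h import *
job.close_job(); print(sense()["t"])
E
```

```text
the job is handed in; nothing more can be done
the job is handed in; nothing more can be done
```

I gripped the gold bush by its hub, lowered it into the blue pulley's hole until it touched, released it, backed off and handed the job in at about 17 s of the 40 s. No verdict was reported.

**Fit:** Contact came with the TCP at z 107.7 mm, against 107.5 mm expected for fully home, and the force was purely vertical (change of about 8 N).

**Final picture:** The bush stood upright in the hole and the gripper was clear. The flange and pulley rim fits agreed within 0.1 mm in y and differed by 3.1 mm in x. The limit is 10 mm, and I put the x difference down to measurement error.

**Bystanders:** The dark bush and the red tin show no visible movement. The network's marks for them shifted by up to about 10 mm, with the scene and top cameras disagreeing, which I took as detector noise.

**Checks that disagreed:**
- The network's marks for the seated bush differed by 13 mm in x between the scene and top cameras.
- The top camera's final mark for the pulley landed on the green look-alike, so I ignored it.

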